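Clear the tool rest off the lathe before sanding

ROBOT

A 6-joint arm with a two-finger parallel gripper is mounted at the origin on the work surface. World frame = base frame: x ahead of the robot, y to its left, z up, the work surface at z = 0. Lengths are in mm, angles in rad, forces in N, time in s.
With the tool pointing down it reaches from about 300 to 775 mm from the base axis. Payload 14.6 kg.
Tool frame: the origin (TCP) lies at the very end of the fingers, on their centre line; the grasp point (between the pads) lies manip.grasp_offset behind it (manip.grasp_offset is the distance from the TCP to the grasp point, in mm); z points along the fingers, y is the direction in which the jaws open and shut (so a half turn about z gives the same grasp; the last joint's range is limited). The gripper opens to 94 mm and grips with 3 to 60 N. Pads are 16 mm wide; open, the fingers measure 119 mm over their backs; the gripper's body (75 mm by 177 mm) begins 78 mm behind the grasp point.
Start: joints at [1.245, 0.3, 1.521, -0, 1.321, -0.067], TCP at [140.754, 531.674, 205.446] pointing down, gripper open.
Joint ranges: [-3.03, 3.03], [-0.79, 2.21], [0.23, 2.52], [-1.04, 4.18], [0, 3.07], [-2.55, 2.55]. Speed limits (rad/s): [2.22, 2.22, 2.57, 3.14, 3.14, 3.14].

INTERFACE

Orientations are given as [roll, pitch, yaw] about the fixed x, y, z axes, in that order (R = Rz(yaw) Ry(pitch) Rx(roll)).
In Python, from cell import manip gives the robot as it stands.
- The arm moves only by the tool send_rows, never from a script. Its argument "commands" is a list of rows, each a list of 2 entries, a list of its own where there are three numbers: the shift along the tool's x, y, z in m, then the turn about the tool's z in rad. A call has exactly 8 rows; each row is the pose to reach, as a shift and turn from the pose commanded when the call began, along the tool's axes at that moment; what a row does not reach only later rows make up. A row lasts 1/12 s, in which the tool goes at most 41.7 mm and 7.16 degrees, less where a joint would pass 70% of its speed; a pose out of reach is approached as far as the arm can. A call with a gripper value outside its range is refused whole. "hand" is the closure, from -1 (fully open) to 1 (shut), so that 0 is half open, set as the call begins (left out, the last holds). The fingers move at their own pace and stop on an object; "force" is the grip in N (left out, the last holds). Time passes only in rows, so rows that repeat a pose let the fingers close, or fill a call up. It gives the time, the measured TCP pose, the force and the opening at its end, in the units of the state.
- manip.read_state(): the state, without advancing time (a new reading comes with each control period).
- manip.camera(name): name is "side" or "top"; returns the picture (384x512x3 uint8, red, green, blue); there is no depth.
- manip.camera_model(name): a dict with "K" (3x3 intrinsics, pixels), "eye" and "attitude" of the camera in the world. Camera axes: x right, y down, z forward; pixel columns grow to the right and rows downward; lengths in mm; the calibration is good to about 2 mm. A picture is of the moment at which its call begins. camera_model takes no time and is no camera call.
- manip.sign_off(): hands the job in, once; it reports no verdict.
The state is a dict: "clock": time; "joints": joint angles; "qd": joint speeds; "effort": joint torques, N m; "eef_pos": TCP position; "eef_rot": TCP orientation; "wrist_force": force on the tool from outside, world axes, zero at the start; "moment": the same for the moment, N m; "finger_gap": finger opening in mm.
Only numpy, scipy, OpenCV 4.12 (cv2) and the standard library are available. Lean on these libraries where they do the work, as an engineer would, in place of code of your own. Each camera call takes 0.05 s, during which the arm holds its last target.

TASK

The bowl on the lathe is to be sanded, so the tool rest has to go. Take hold of the rest and try it before you touch its clamp lever: if it lifts, leave the lever alone; if it is held, ease the lever anticlockwise first. Draw the rest straight up out of the banjo, hang it in the empty slot of the wooden rack without dropping it, then slide the banjo along the bed up to the tailstock; leave everything else on the bench where it is.

Things in the scene. Friction and masses are not known exactly. Their poses are not given: they have to be found in the camera images.
- rest: the tool rest, a T of dark steel, 0.55 to 0.85 kg: level crossbar 150 mm long, 18 mm thick (x), 38 mm high; from the middle of its underside a round bright post, 25 mm in diameter, runs 120 mm down. Origin: centre of the crossbar; y along it, z up. At first the post stands 55 mm deep in the banjo's socket, the crossbar nearly along the bed. Grip it at mid-length from above, across its thickness.
- post_foot (a point): centre of the lower end of the rest's post, 139 mm below the crossbar's centre
- banjo: the banjo: dark iron carrier on the lathe's bed; its upright socket, on the robot's side of the bed, is 44 mm wide outside, 27 mm bore, 60 mm high, on a foot 56 mm wide (top 22 mm below the mouth). Origin: centre of the socket's mouth, 147 mm over the bench; x to the lathe, y along the bed to the headstock. Push it, or grip the empty socket from above, to slide it (about 10 N; bed clamp is off).
- socket_mouth (a point): centre of the socket's mouth (the banjo's origin). In the lathe's frame it starts at y = -20 to -110 mm and its foot meets the tailstock at y = -222 mm; x stays -95 mm
- lathe: the wood lathe, fixed: bed along y, its top 100 mm over the bench; headstock, chuck and bowl (100 mm wide, its end at y = +63 mm) at +y, tailstock from y = -250 mm on. Origin: on the bench under the spindle axis (250 mm high); x away from the robot, z up. Headstock and tailstock reach to x = -78 and -53 mm.
- clamp_lever: the clamp lever: black handle on the socket's robot side, on a level screw (axis x) that presses on the post. Origin: on the axis, 46 mm before the socket's axis, 35 mm below its mouth; z points up the handle. It is set on splines, anywhere within 55 degrees of upright, so its angle does not tell whether the clamp is tight. It turns stiffly (up to 9 N at the knob) and stays where it is left.
- lever_knob (a point): centre of the 20 mm knob ending the lever, 65 mm from the screw's axis and 22 mm nearer the robot than the lever's origin; handle 13 mm thick. Its top stays 20 mm below the crossbar. Seen from the robot, anticlockwise (knob to the left, +y) eases the clamp; 0.5 rad always frees it. Slack, the rest lifts with its weight (6 to 8 N); nipped, it mostly holds far more than 20 N: try with about 20 N.
- rack: the fixed plywood rack for rests, 100 x 300 mm, 150 mm high: level top board 18 mm thick with two slots 38 mm wide, 64 mm deep, open to the robot's side (-x). A rest hangs with its crossbar lying on the board across the slot, post down in the slot. Origin: on the bench under its middle; x away from the robot, y along the rack. Slots at y = -72.5 mm (holds a shorter rest) and +72.5 mm (empty).
- free_slot (a point): middle of the empty slot, level with the board's top face (150 mm over the bench); axes as the rack's. A rest hung here has its crossbar along y, its centre 19 mm above this point; the post has 6 mm of room on either side in y, and may stand up to 25 mm nearer the robot or 18 mm further
- short_rest: bystander: a shorter T rest (crossbar 96 mm) hanging in the rack's other slot; origin at the centre of its crossbar
- blank: bystander: round wood blank, 110 mm wide, 50 mm high; origin under its centre
- gouge: bystander: turning gouge with wooden handle, 310 mm long, lying on the bench; origin on the bench under its ferrule, x towards its tip
- chuck_key: bystander: steel T-key, 90 x 80 mm, lying on the bench; origin at the middle of its crossbar
- faceplate: bystander: steel lathe faceplate, 100 mm wide, 32 mm high; origin under its centre
- sanding_block: bystander: cork sanding block, 110 x 60 x 35 mm; origin under its centre
- oil_can: bystander: oil can with a thin spout, 68 mm wide, 140 mm high; origin under its centre
Mind the look-alikes: they are no part of the job. Leave any blue look-alike of the rest alone.

How it is judged (in metres and radians):
On the way, in this order (a step that is already met when the one before it is completed fails the run):
1. the rest is taken hold of while the clamp lever still stands as it was (contact force between the fingers and rest above 2 N and distance of lever_knob from where it was at the start of the episode below 0.006 m), for 0.1 s.
2. the rest is drawn up until its post is clear of the socket (z of post_foot in the frame of banjo above 0.003 m), for 0.1 s.
3. the rest hangs by its crossbar in the rack's empty slot (z of rest in the frame of free_slot between 0.014 and 0.024 m and y of rest in the frame of free_slot between -0.012 and 0.012 m and x of rest in the frame of free_slot between -0.03 and 0.024 m and angle between rest's own z axis and vertical below 0.1 rad and linear speed of rest below 0.03 m/s), for 0.2 s.
4. the banjo is slid up to the tailstock (within 20 mm of touching it) (y of banjo in the frame of lathe below -0.202 m), for 0.2 s.
At the end, for the whole second after the job is handed in: The rest hangs still and upright (0.1 rad) in the empty slot, crossbar down on the board (centre 14 to 24 mm above it), within 12 mm of the slot's mid-line, 30 mm before to 24 mm behind its middle point; the banjo is within 20 mm of touching the tailstock; all at rest (all of step 3 and y of banjo in the frame of lathe below -0.202 m and linear speed of banjo below 0.01 m/s).
It fails at once if the clamp lever is pushed (over 2 N) although the rest was free to lift (distance of lever_knob from where it was at the start of the episode below 0.0015 m and contact force between rest and banjo below 9.5 N and contact force between any of the fingers, the arm and clamp_lever above 2 N).
It fails at once if the rest is wrenched up (10 mm, over 80 N in the socket) against a tight clamp that has not been eased (distance of lever_knob from where it was at the start of the episode below 0.006 m and z of post_foot in the frame of banjo above -0.045 m and contact force between rest and banjo above 80 N).
It fails at once if the rest is dropped (falls faster than 0.8 m/s while not held) (linear speed of rest above 0.8 m/s and contact force between the fingers and rest below 0.5 N).
It fails at once if a bystander is moved by more than 30 mm (distance of any of short_rest, blank, gouge, chuck_key, faceplate, sanding_block, oil_can from where it was at the start of the episode above 0.03 m).
It also fails if it takes over 72 s, if anything falls off the work surface, if the arm or the gripper's body presses on something with over 40 N, if the wrist force passes 120 N, or if a joint passes its speed limit or range.

## Working session

There is one attempt and no reset: what is moved stays moved. The work goes in short steps, Python scripts to look and compute and a tool call to move; the robot and the scene stay as the last step left them, time stands still between calls to the robot, and variables do not carry over. Pictures are saved under pics/ and viewed, and the job is handed in when it is done.

Besides the shell and the picture viewer there is one more tool, called by a JSON object that holds its "fn" and its "kwargs". send_rows: Moves the arm, as the interface text tells. Its arguments: {"type":"object","properties":{"commands":{"type":"array","items":{"type":"array"}},"hand":{"type":"number"},"force":{"type":"number"}},"required":["commands"]}

```bash
mkdir -p pics; ls
python3 - <<'E'
from cell import manip
import cv2
for n in ("side","top"):
    im=manip.camera(n); cv2.imwrite(f"pics/{n}0.png",im[:,:,::-1])
    m=manip.camera_model(n); print(n,m)
print(manip.read_state(), manip.grasp_offset)
E
```

```text
pics
side {'K': array([[364.86377956,   0.        , 249.45687312],
       [  0.        , 364.86377956, 188.02234616],
       [  0.        ,   0.        ,   1.        ]]), 'eye': array([  50.57419913, -660.76137369,  736.34466742]), 'attitude': array([-2.23014431,  0.00389402, -0.54287295])}
top {'K': array([[371.04298219,   0.        , 249.29082833],
       [  0.        , 371.04298219, 190.31713016],
       [  0.        ,   0.        ,   1.        ]]), 'eye': array([ 291.69172082,  -10.6509731 , 1079.86032043]), 'attitude': array([-3.01348169,  0.03909596, -1.58382194])}
{'clock': 0.1, 'joints': array([ 1.24536316e+00,  3.00416324e-01,  1.52151098e+00, -1.48201362e-05,
        1.32070624e+00, -6.65784389e-02]), 'qd': array([-0.00035857, -0.00098072, -0.00147827, -0.00017807, -0.00063211,
        0.0014129 ]), 'effort': array([ 9.67915003e-05, -5.32637215e+01, -3.53291881e+01,  7.09998817e-02,
        2.34329794e-02, -4.96464327e-05]), 'eef_pos': array([140.70540139, 531.45444213, 204.94603162]), 'eef_rot': array([-3.14055311e+00, -5.49263730e-05,  2.88274157e+00]), 'wrist_force': array([-0.28683199,  0.15668521, -0.47909177]), 'moment': array([-0.00474204,  0.00955718,  0.03181545]), 'finger_gap': 94.08955213639948} 18.8
```

View pics/side0.png

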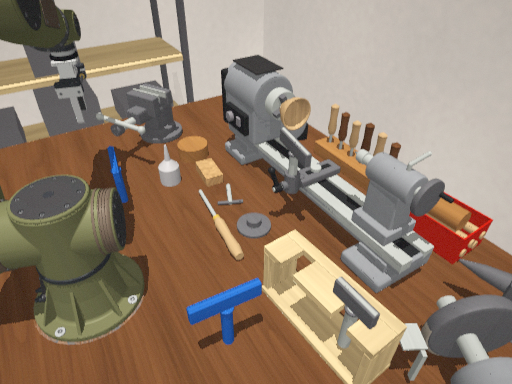

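View pics/top0.png

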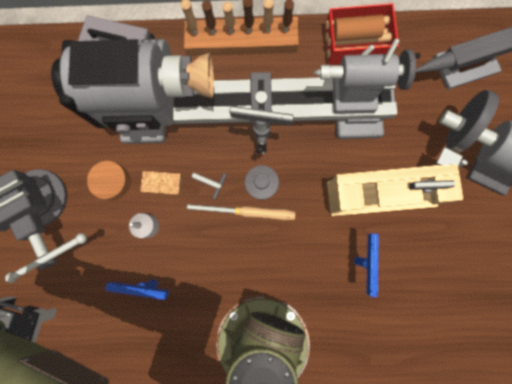

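The top view shows the rest's crossbar at about (262,114), the lever at about (261,140), the empty slot at about (370,195), and blue look-alikes at (373,265) and (137,290). I'll zoom in next.

Run:
```python
import cv2,numpy as np
t=cv2.imread("pics/top0.png"); s=cv2.imread("pics/side0.png")
def crop(im,x0,y0,x1,y1,f,n):
    cv2.imwrite(n,cv2.resize(im[y0:y1,x0:x1],None,fx=f,fy=f,interpolation=cv2.INTER_CUBIC))
crop(t,210,60,310,160,6,"pics/t_rest.png")
crop(t,315,155,475,225,5,"pics/t_rack.png")
crop(s,250,130,370,220,6,"pics/s_rest.png")
crop(s,255,220,405,384,3.6,"pics/s_rack.png")
```

```text
(no output)
```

View pics/t_rest.png

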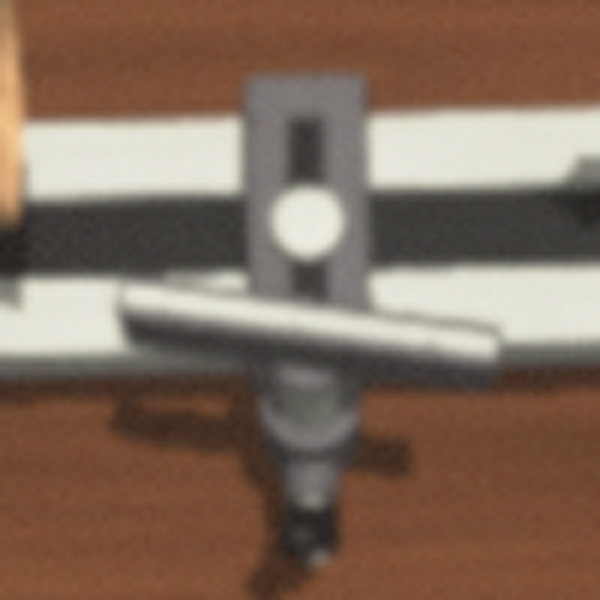

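View pics/t_rack.png

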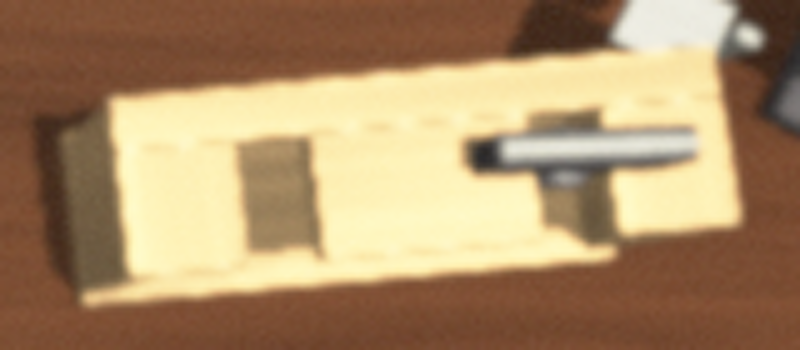

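View pics/s_rest.png

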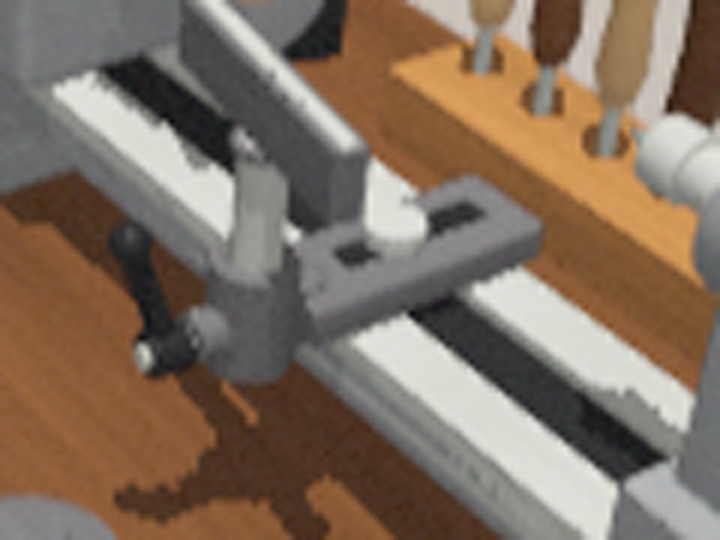

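View pics/s_rack.png

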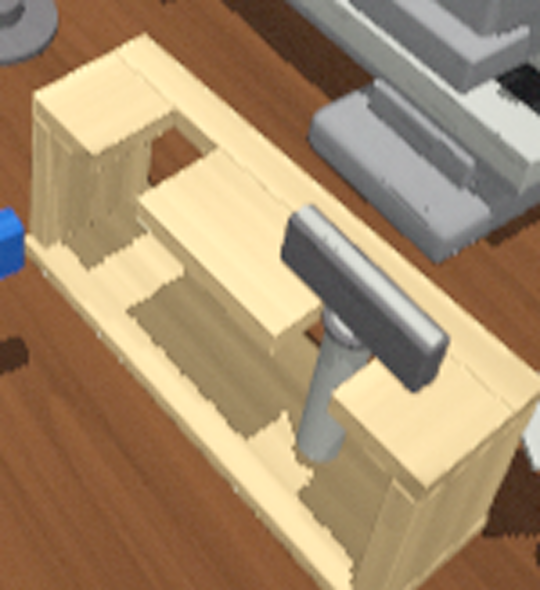

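```bash
cat > h.py <<'E'
import numpy as np
from scipy.spatial.transform import Rotation as Ro
from cell import manip
def cam(n):
    m=manip.camera_model(n); return m["K"],np.array(m["eye"]),Ro.from_euler('xyz',m["attitude"]).as_matrix()
def ray(n,uv):
    K,e,R=cam(n); d=R@np.linalg.inv(K)@np.array([uv[0],uv[1],1.]); return e,d/np.linalg.norm(d)
def onz(n,uv,z):
    e,d=ray(n,uv); return e+d*(z-e[2])/d[2]
def proj(n,P):
    K,e,R=cam(n); p=K@(R.T@(np.array(P,float)-e)); return p[:2]/p[2]
def tri(a,b):
    A=[];r=[]
    for n,uv in (("top",a),("side",b)):
        e,d=ray(n,uv);M=np.eye(3)-np.outer(d,d);A.append(M);r.append(M@e)
    P=np.linalg.lstsq(np.vstack(A),np.hstack(r),rcond=None)[0]; return P
E
python3 - <<'E'
from h import *
np.set_printoptions(precision=1,suppress=True)
T=lambda x,y:(210+x/6-.4,60+y/6-.4)
S=lambda x,y:(250+x/6-.4,130+y/6-.4)
RT=lambda x,y:(315+x/5-.4,155+y/5-.4)
RS=lambda x,y:(255+x/3.6-.4,220+y/3.6-.4)
print("rest top corners z250")
for p in [(120,284),(125,312),(500,332),(498,358)]: print(onz("top",T(*p),250))
print("side"); 
for p in [(330,155),(367,152),(185,0)]: print(onz("side",S(*p),250))
print("nut/banjo arm top corners z?")
print("knob tri",tri(T(318,555),S(127,237)), tri(T(320,510),S(127,237)))
print("axis side end", onz("side",S(145,357),112), onz("top",T(310,560),112))
print("rack top z150 corners (top)")
for p in [(108,98),(715,48),(742,228),(130,278),(240,142),(308,137),(320,256),(250,250)]: print(p,onz("top",RT(*p),150))
print("rack side")
for p in [(145,35),(33,95),(92,155),(175,112),(218,150),(138,198),(275,342),(540,380),(425,490)]: print(p,onz("side",RS(*p),150))
print("bed edges z100 top")
for p in [(210-210,365),(600,345),(0,358),(240,355)]: print(p,onz("top",T(*p),100))
print("socket", proj("top",[500,0,147]))
E
```

```text
rest top corners z250
[595.7  63.8 250. ]
[584.4  61.9 250. ]
[572.6 -82.6 250. ]
[562.2 -81.5 250. ]
side
[556.3 -81.2 250. ]
[570.6 -87.3 250. ]
[580.6  57.1 250. ]
nut/banjo arm top corners z?
knob tri [503. -12. 187.] [514.7  -9.5 183.7]
axis side end [519.8  -9.2 112. ] [516.7  -7.6 112. ]
rack top z150 corners (top)
(108, 98) [ 449.  -195.5  150. ]
(715, 48) [ 468.4 -497.   150. ]
(742, 228) [ 378.  -502.5  150. ]
(130, 278) [ 358.1 -202.5  150. ]
(240, 142) [ 425.4 -260.1  150. ]
(308, 137) [ 427.3 -293.9  150. ]
(320, 256) [ 367.5 -296.4  150. ]
(250, 250) [ 371.1 -262.2  150. ]
rack side
(145, 35) [ 448.5 -198.   150. ]
(33, 95) [ 359.6 -204.4  150. ]
(92, 155) [ 363.2 -261.4  150. ]
(175, 112) [ 424.5 -259.9  150. ]
(218, 150) [ 427.6 -296.2  150. ]
(138, 198) [ 367.4 -300.2  150. ]
(275, 342) [ 372.2 -409.   150. ]
(540, 380) [ 469.1 -492.3  150. ]
(425, 490) [ 379.8 -502.8  150. ]
bed edges z100 top
(0, 365) [613.7 132.4 100. ]
(600, 345) [ 616.  -140.5  100. ]
(0, 358) [617.  132.4 100. ]
(240, 355) [615.6  22.6 100. ]
socket [258.3 156.3]
```

```bash
cat >> h.py <<'E'
np.set_printoptions(precision=4,suppress=True)
def go(p,psi):
    s=manip.read_state(); R=Ro.from_euler('xyz',s["eef_rot"]).as_matrix()
    d=R.T@(np.array(p,float)-s["eef_pos"])/1000
    t=(s["eef_rot"][2]-psi+np.pi)%(2*np.pi)-np.pi
    print("at",s["eef_pos"],s["eef_rot"],"t",s["clock"]); print("shift",d,"turn",t)
E
python3 - <<'E'
from h import *
go([577.5,-10,300],1.41)
for n,uv,z in (("top",(318,72),250),("top",(214,80),250),("top",(337,98),250)): print(onz(n,uv,z))
E
```

```text
at [140.7054 531.4544 204.946 ] [-3.1406 -0.0001  2.8827] t 0.1
shift [-0.5608 -0.4117 -0.0947] turn 1.4727415690966899
[ 674.7934 -143.7947  250.    ]
[662.603  100.1907 250.    ]
[ 610.3527 -185.0529  250.    ]
```

{"fn": "send_rows", "kwargs": {"commands": [[[0,0,-0.04],0.1],[[0,0,-0.08],0.2],[[-0.025,-0.02,-0.095],0.3],[[-0.05,-0.04,-0.095],0.4],[[-0.08,-0.06,-0.095],0.5],[[-0.11,-0.08,-0.095],0.6],[[-0.14,-0.1,-0.095],0.7],[[-0.17,-0.125,-0.095],0.8]], "hand": -1}}

```text
clock: 0.77
eef_pos: [273.8, 366.1, 300.1]
eef_rot: [-3.141, 0.0, 2.078]
wrist_force: [0.2, 0.5, 0.3]
finger_gap: 94.0
```

Run:
```python
from h import *
go([577.5,-10,300],1.41)
```

```text
at [273.8138 366.0665 300.1215] [-3.1411  0.0002  2.0784] t 0.7667
shift [-0.4763  0.0826  0.0002] turn 0.6683580729141907
```

{"fn": "send_rows", "kwargs": {"commands": [[[-0.03,0.005,0],0.06],[[-0.065,0.01,0],0.14],[[-0.1,0.017,0],0.22],[[-0.14,0.024,0],0.3],[[-0.18,0.031,0],0.38],[[-0.22,0.038,0],0.46],[[-0.26,0.045,0],0.54],[[-0.3,0.052,0],0.62]]}}

```text
clock: 1.43
eef_pos: [466.2, 129.3, 300.3]
eef_rot: [-3.141, 0.0, 1.459]
wrist_force: [0.4, 0.8, -0.0]
finger_gap: 93.6
```

Run:
```python
from h import *
go([577.5,-10,300],1.41)
```

```text
at [466.2237 129.3366 300.3493] [-3.1415  0.      1.4587] t 1.4333
shift [-0.126   0.1262  0.0003] turn 0.04871495121020786
```

{"fn": "send_rows", "kwargs": {"commands": [[[-0.02,0.02,0],0.02],[[-0.045,0.045,0],0.049],[[-0.07,0.07,0],0.049],[[-0.09,0.09,0],0.049],[[-0.11,0.11,0],0.049],[[-0.12,0.12,0],0.049],[[-0.126,0.126,0],0.049],[[-0.126,0.126,0],0.049]]}}

```text
clock: 2.1
eef_pos: [577.5, -8.5, 299.7]
eef_rot: [-3.14, 0.0, 1.412]
wrist_force: [-0.9, -0.0, -1.0]
finger_gap: 94.1
```

Run:
```python
from h import *
import cv2
go([577.5,-10,225],1.41)
for n in ("side","top"):
    im=manip.camera(n)[:,:,::-1]; cv2.imwrite(f"pics/{n}1.png",im)
    x0,y0,x1,y1=(240,90,370,220) if n=="side" else (200,50,320,170)
    cv2.imwrite(f"pics/{n}1c.png",cv2.resize(im[y0:y1,x0:x1],None,fx=4.5,fy=4.5,interpolation=cv2.INTER_CUBIC))
```

```text
at [577.4636  -8.533  299.676 ] [-3.1404  0.0002  1.4125] t 2.1
shift [-0.0014  0.0004  0.0747] turn 0.002456708603205904
```

View pics/side1c.png

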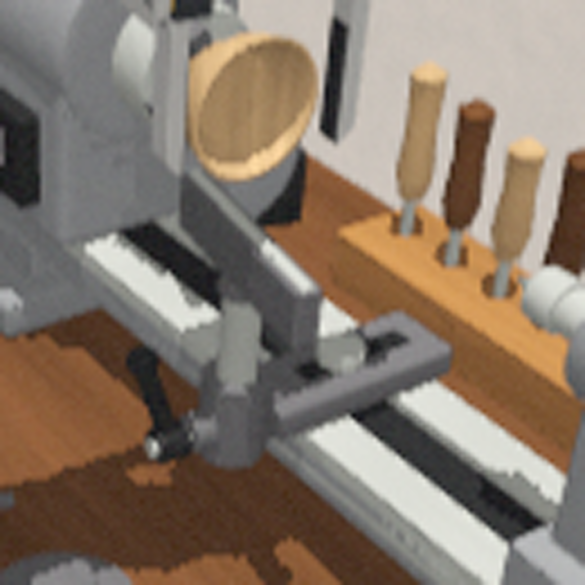

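View pics/top1c.png

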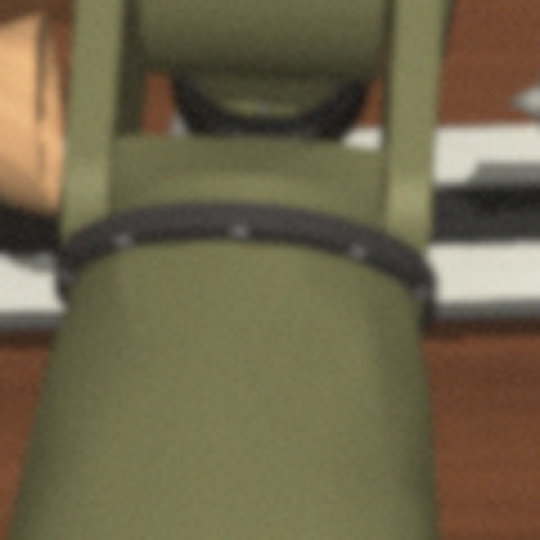

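The side view shows the fingers straddling the bar, one at (170,110) and one at (345,90) in the crop, with the lever knob at (143,362). I'll descend now.

{"fn": "send_rows", "kwargs": {"commands": [[[-0.001,0,0.015],0],[[-0.0015,0,0.035],0],[[-0.0015,0,0.055],0],[[-0.0015,0,0.07],0],[[-0.0015,0,0.078],0],[[-0.0015,0,0.082],0],[[-0.0015,0,0.082],0],[[-0.0015,0,0.082],0]]}}

```text
clock: 2.87
eef_pos: [577.0, -8.7, 219.4]
eef_rot: [3.14, -0.0, 1.414]
wrist_force: [0.3, 0.9, -0.2]
finger_gap: 93.7
```

{"fn": "send_rows", "kwargs": {"commands": [[[0,0,0],0],[[0,0,0],0],[[0,0,0],0],[[0,0,0],0],[[0,0,0],0],[[0,0,0],0],[[0,0,0],0],[[0,0,0],0]], "hand": 1, "force": 15}}

```text
clock: 3.53
eef_pos: [576.9, -9.1, 218.5]
eef_rot: [-3.142, 0.0, 1.414]
wrist_force: [0.1, -0.4, 0.0]
finger_gap: 43.6
```

{"fn": "send_rows", "kwargs": {"commands": [[[0,0,0],0],[[0,0,0],0],[[0,0,0],0],[[0,0,0],0],[[0,0,0],0],[[0,0,0],0],[[0,0,0],0],[[0,0,0],0]]}}

```text
clock: 4.2
eef_pos: [577.1, -9.1, 218.6]
eef_rot: [3.141, -0.0, 1.414]
wrist_force: [4.6, 0.0, -0.1]
finger_gap: 18.4
```

{"fn": "send_rows", "kwargs": {"commands": [[[0,0,0],0],[[0,0,0],0],[[0,0,0],0],[[0,0,0],0],[[0,0,-0.001],0],[[0,0,-0.001],0],[[0,0,-0.001],0],[[0,0,-0.001],0]], "force": 55}}

```text
clock: 4.87
eef_pos: [577.4, -9.2, 218.8]
eef_rot: [3.14, 0.0, 1.414]
wrist_force: [9.1, -1.1, -8.6]
finger_gap: 17.5
```

Run:
```python
from h import *
s=manip.read_state(); print(s["wrist_force"],s["moment"],s["eef_pos"],s["finger_gap"])
```

```text
[ 9.1159 -1.0565 -8.5907] [-0.3998 -2.5571 -0.0278] [577.4132  -9.189  218.8353] 17.520399116074874
```

{"fn": "send_rows", "kwargs": {"commands": [[[0,0,-0.0005],0],[[0,0,-0.001],0],[[0,0,-0.001],0],[[0,0,-0.001],0],[[0,0,-0.001],0],[[0,0,-0.001],0],[[0,0,-0.001],0],[[0,0,-0.001],0]]}}

```text
clock: 5.53
eef_pos: [577.3, -9.2, 219.4]
eef_rot: [3.141, 0.0, 1.414]
wrist_force: [10.2, -2.1, -11.4]
finger_gap: 17.9
```

{"fn": "send_rows", "kwargs": {"commands": [[[0,0.0005,-0.0005],0],[[0,0.001,-0.001],0],[[0,0.001,-0.001],0],[[0,0.001,-0.001],0],[[0,0.001,-0.001],0],[[0,0.001,-0.001],0],[[0,0.001,-0.001],0],[[0,0.001,-0.001],0]]}}

```text
clock: 6.2
eef_pos: [577.9, -9.2, 220.3]
eef_rot: [-3.141, 0.0, 1.414]
wrist_force: [6.4, -1.2, -9.9]
finger_gap: 17.7
```

{"fn": "send_rows", "kwargs": {"commands": [[[0,0.0005,-0.0005],0],[[0,0.001,-0.001],0],[[0,0.0015,-0.0015],0],[[0,0.0015,-0.002],0],[[0,0.0015,-0.002],0],[[0,0.0015,-0.002],0],[[0,0.0015,-0.002],0],[[0,0.0015,-0.002],0]]}}

```text
clock: 6.87
eef_pos: [579.1, -9.4, 223.4]
eef_rot: [-3.141, 0.0, 1.414]
wrist_force: [-0.3, 0.3, -7.1]
finger_gap: 18.0
```

The force settled at 7 N while the bar rose about 4 mm, so the rest is free and the lever stays alone. I'll draw it up, then check.

{"fn": "send_rows", "kwargs": {"commands": [[[0,0,-0.003],0],[[0,0,-0.007],0],[[0,0,-0.011],0],[[0,0,-0.015],0],[[0,0,-0.019],0],[[0,0,-0.022],0],[[0,0,-0.024],0],[[0,0,-0.024],0]]}}

```text
clock: 7.53
eef_pos: [579.4, -9.5, 248.0]
eef_rot: [3.141, 0.0, 1.414]
wrist_force: [-1.8, -1.0, -6.1]
finger_gap: 17.7
```

Run:
```python
from h import *
import cv2
s=manip.read_state(); print(s["wrist_force"],s["eef_pos"])
for n in ("side",):
    im=manip.camera(n)[:,:,::-1]; cv2.imwrite(f"pics/{n}2.png",im)
    x0,y0,x1,y1=(240,90,370,220)
    cv2.imwrite(f"pics/{n}2c.png",cv2.resize(im[y0:y1,x0:x1],None,fx=4.5,fy=4.5,interpolation=cv2.INTER_CUBIC))
```

```text
[-1.8115 -1.0208 -6.0959] [579.3541  -9.4578 247.952 ]
```

View pics/side2c.png

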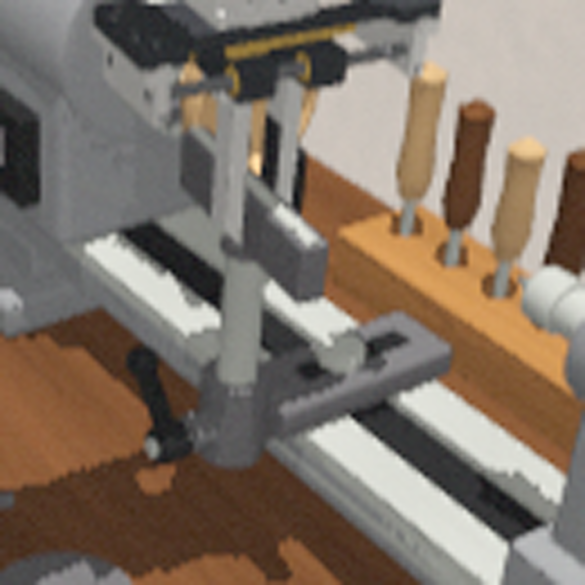

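The side view shows the bar raised with more of the post showing, at (240,330), and the knob unmoved at (143,362). I'll continue up.

{"fn": "send_rows", "kwargs": {"commands": [[[0,0,-0.006],0],[[0,0,-0.014],0],[[0,0,-0.024],0],[[0,0,-0.034],0],[[0,0,-0.044],0],[[0,0,-0.054],0],[[0,0,-0.062],0],[[0,0,-0.067],0]]}}

```text
clock: 8.25
eef_pos: [579.5, -9.4, 316.0]
eef_rot: [3.14, -0.0, 1.414]
wrist_force: [0.3, -0.3, -7.0]
finger_gap: 17.7
```

Run:
```python
from h import *
go([392,-278.8,315],1.635)
```

```text
at [579.5343  -9.4302 315.9655] [ 3.1401 -0.0001  1.4138] t 8.25
shift [-0.2954 -0.1431  0.0007] turn -0.2211932844215161
```

{"fn": "send_rows", "kwargs": {"commands": [[[-0.008,-0.004,0],-0.01],[[-0.025,-0.012,0],-0.03],[[-0.05,-0.024,0],-0.06],[[-0.08,-0.039,0],-0.08],[[-0.11,-0.053,0],-0.1],[[-0.14,-0.068,0],-0.12],[[-0.17,-0.082,0],-0.14],[[-0.2,-0.097,0],-0.16]]}}

```text
clock: 8.92
eef_pos: [450.6, -193.1, 314.1]
eef_rot: [-3.141, -0.0, 1.575]
wrist_force: [-0.0, -0.4, -7.1]
finger_gap: 17.5
```

Run:
```python
from h import *
go([392,-278.8,315],1.635)
```

```text
at [ 450.5811 -193.0976  314.093 ] [-3.1411 -0.0001  1.5754] t 8.9167
shift [-0.0854 -0.059  -0.0009] turn -0.059620910166978014
```

{"fn": "send_rows", "kwargs": {"commands": [[[-0.02,-0.014,0],-0.015],[[-0.04,-0.028,0],-0.03],[[-0.058,-0.04,0],-0.045],[[-0.072,-0.05,0],-0.055],[[-0.081,-0.056,0],-0.06],[[-0.085,-0.059,0],-0.06],[[-0.085,-0.059,0],-0.06],[[-0.085,-0.059,0],-0.06]]}}

```text
clock: 9.58
eef_pos: [393.4, -276.8, 314.3]
eef_rot: [-3.142, -0.0, 1.633]
wrist_force: [0.6, 0.6, -7.8]
finger_gap: 17.5
```

Run:
```python
from h import *
import cv2
go([392,-278.8,315],1.635)
for n in ("side","top"):
    im=manip.camera(n)[:,:,::-1]; cv2.imwrite(f"pics/{n}3.png",im)
    x0,y0,x1,y1=(200,150,360,310) if n=="side" else (300,120,480,240)
    cv2.imwrite(f"pics/{n}3c.png",cv2.resize(im[y0:y1,x0:x1],None,fx=3.7,fy=3.7,interpolation=cv2.INTER_CUBIC))
```

```text
at [ 393.4225 -276.7854  314.2771] [-3.1415 -0.0003  1.6335] t 9.5833
shift [-0.0019 -0.0015 -0.0007] turn -0.0015313723184622319
```

View pics/side3c.png

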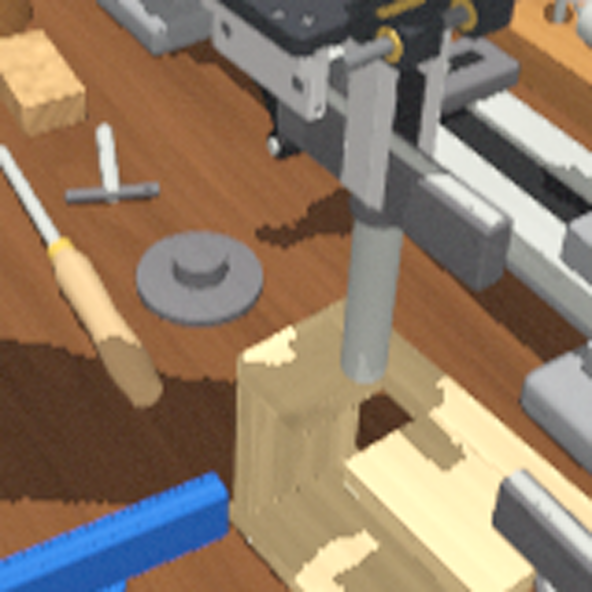

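View pics/top3c.png

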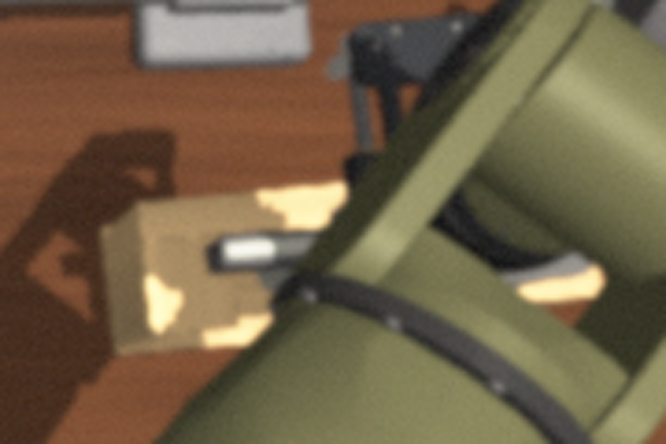

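Run:
```python
from h import *
print(onz("side",(200+364/3.7-.4,150+371/3.7-.4),187.7))
print(proj("side",[393.4,-276.8,187.7]))
S=lambda x,y:onz("side",(200+x/3.7-.4,150+y/3.7-.4),150)
for p in [(357,398),(375,393),(408,425),(345,462),(250,357),(292,420)]: print(p,S(*p))
# post axis at higher z: 
print(onz("side",(200+375/3.7-.4,150+235/3.7-.4),290))
```

```text
[ 392.8257 -278.4133  187.7   ]
[297.7214 249.2494]
(357, 398) [ 400.4564 -266.5763  150.    ]
(375, 393) [ 411.4997 -268.9048  150.    ]
(408, 425) [ 412.8359 -297.2178  150.    ]
(345, 462) [ 367.4309 -299.8135  150.    ]
(250, 357) [ 365.7915 -208.4856  150.    ]
(292, 420) [ 359.6317 -260.6658  150.    ]
[ 388.3714 -280.2033  290.    ]
```

{"fn": "send_rows", "kwargs": {"commands": [[[-0.0008,0,0.005],0],[[-0.001,0,0.013],0],[[-0.001,0,0.022],0],[[-0.001,0,0.031],0],[[-0.001,0,0.039],0],[[-0.001,0,0.045],0],[[-0.001,0,0.05],0],[[-0.001,0,0.052],0]]}}

```text
clock: 10.35
eef_pos: [393.4, -277.9, 261.6]
eef_rot: [-3.141, -0.001, 1.634]
wrist_force: [0.3, -0.9, -8.0]
finger_gap: 17.8
```

Run:
```python
from h import *
import cv2
go([392,-278.8,315],1.635); print(manip.read_state()["wrist_force"])
for n in ("side",):
    im=manip.camera(n)[:,:,::-1]
    x0,y0,x1,y1=(200,150,360,310)
    cv2.imwrite(f"pics/{n}4c.png",cv2.resize(im[y0:y1,x0:x1],None,fx=3.7,fy=3.7,interpolation=cv2.INTER_CUBIC))
```

```text
at [ 393.4288 -277.8577  261.5575] [-3.1409 -0.0007  1.6338] t 10.35
shift [-0.0008 -0.0015 -0.0534] turn -0.0012470982011132392
[ 0.3297 -0.8966 -8.0205]
```

View pics/side4c.png

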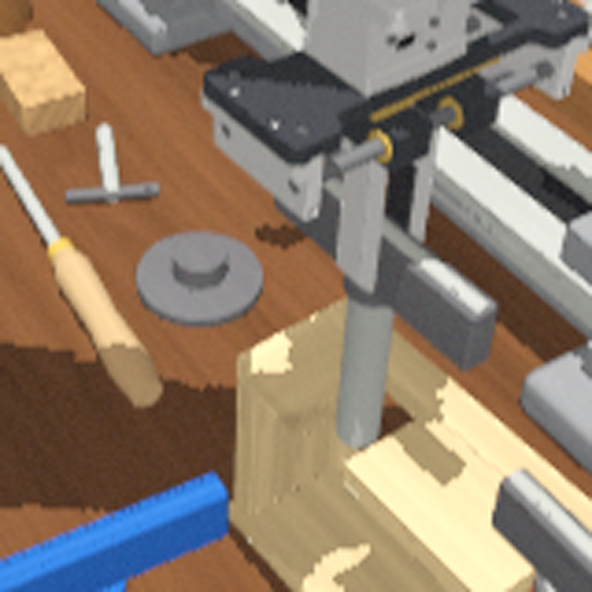

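The side view shows the post foot at about (358,445) entering the slot with no contact force. I'll go on down.

{"fn": "send_rows", "kwargs": {"commands": [[[0,0,0.008],0],[[0,0,0.02],0],[[0,0,0.034],0],[[0,0,0.048],0],[[0,0,0.062],0],[[0,0,0.075],0],[[0,0,0.085],0],[[0,0,0.09],0]]}}

```text
clock: 11.07
eef_pos: [393.3, -277.8, 171.1]
eef_rot: [-3.141, -0.001, 1.634]
wrist_force: [-0.4, 0.6, -7.7]
finger_gap: 17.7
```

{"fn": "send_rows", "kwargs": {"commands": [[[0,0,0.003],0],[[0,0,0.005],0],[[0,0,0.007],0],[[0,0,0.009],0],[[0,0,0.01],0],[[0,0,0.011],0],[[0,0,0.011],0],[[0,0,0.011],0]]}}

```text
clock: 11.73
eef_pos: [393.6, -278.0, 161.6]
eef_rot: [3.141, 0.0, 1.634]
wrist_force: [-0.2, -0.1, -7.0]
finger_gap: 17.9
```

{"fn": "send_rows", "kwargs": {"commands": [[[0,0,0.001],0],[[0,0,0.002],0],[[0,0,0.003],0],[[0,0,0.004],0],[[0,0,0.004],0],[[0,0,0.004],0],[[0,0,0.004],0],[[0,0,0.004],0]]}}

```text
clock: 12.4
eef_pos: [393.6, -278.0, 157.5]
eef_rot: [3.142, 0.0, 1.634]
wrist_force: [-0.1, -0.2, -6.7]
finger_gap: 17.9
```

{"fn": "send_rows", "kwargs": {"commands": [[[0,0,0.0005],0],[[0,0,0.001],0],[[0,0,0.001],0],[[0,0,0.0015],0],[[0,0,0.0015],0],[[0,0,0.0015],0],[[0,0,0.0015],0],[[0,0,0.0015],0]]}}

```text
clock: 13.07
eef_pos: [393.6, -278.0, 156.5]
eef_rot: [3.141, 0.0, 1.634]
wrist_force: [-3.6, 2.8, 6.7]
finger_gap: 17.8
```

Contact came at the predicted height, with the wrist force reversing. I'll release.

{"fn": "send_rows", "kwargs": {"commands": [[[0,0,-0.0005],0],[[0,0,-0.0005],0],[[0,0,-0.0005],0],[[0,0,-0.0005],0],[[0,0,-0.0005],0],[[0,0,-0.0005],0],[[0,0,-0.0005],0],[[0,0,-0.0005],0]], "hand": 0}}

```text
clock: 13.73
eef_pos: [393.6, -278.0, 156.4]
eef_rot: [3.142, -0.0, 1.634]
wrist_force: [-0.2, 0.3, 0.4]
finger_gap: 46.7
```

{"fn": "send_rows", "kwargs": {"commands": [[[0,0,0],0],[[0,0,0],0],[[0,0,-0.01],0],[[0,0,-0.03],0],[[0,0,-0.06],0],[[0,0,-0.095],0],[[0,0,-0.13],0],[[0,0,-0.16],0]]}}

```text
clock: 14.4
eef_pos: [393.4, -277.8, 319.8]
eef_rot: [3.14, 0.001, 1.634]
wrist_force: [0.5, -1.3, -0.4]
finger_gap: 46.9
```

Run:
```python
from h import *
import cv2
go([500,40,315],1.571); print(manip.read_state()["wrist_force"])
for n in ("side",):
    im=manip.camera(n)[:,:,::-1]; cv2.imwrite("pics/side5.png",im)
    x0,y0,x1,y1=(200,150,360,310)
    cv2.imwrite(f"pics/{n}5c.png",cv2.resize(im[y0:y1,x0:x1],None,fx=3.7,fy=3.7,interpolation=cv2.INTER_CUBIC))
```

```text
at [ 393.3732 -277.8052  319.7577] [3.1402 0.0013 1.6338] t 14.4
shift [0.3105 0.1264 0.0045] turn 0.06281440654794235
[ 0.4547 -1.29   -0.352 ]
```

View pics/side5c.png

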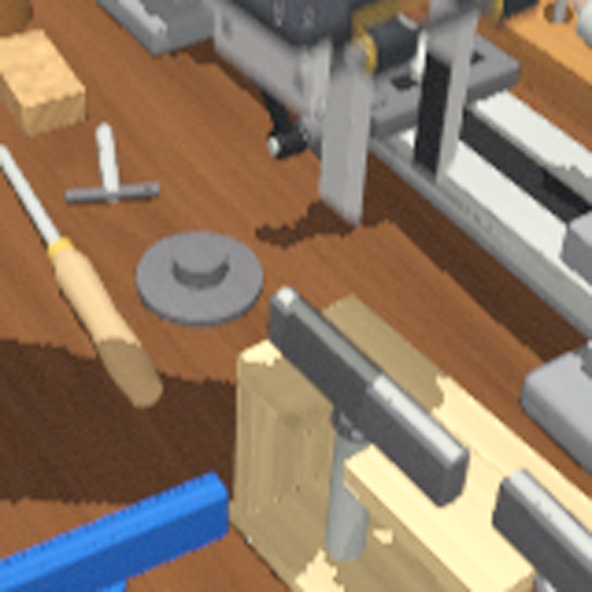

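The rest hangs across the empty slot, with its crossbar centred near (368,395) and its post visible in the slot below. Next I'll push the banjo with closed fingers from the headstock side.

Run:
```python
from h import *
import cv2
go([564,42,300],1.571)
im=cv2.imread("pics/side5.png"); x0,y0,x1,y1=(250,100,390,230)
cv2.imwrite(f"pics/side5d.png",cv2.resize(im[y0:y1,x0:x1],None,fx=4.5,fy=4.5,interpolation=cv2.INTER_CUBIC))
```

```text
at [ 394.3154 -278.5614  325.2078] [3.1347 0.0064 1.6338] t 14.45
shift [0.3094 0.1894 0.0245] turn 0.06283299312857338
```

View pics/side5d.png

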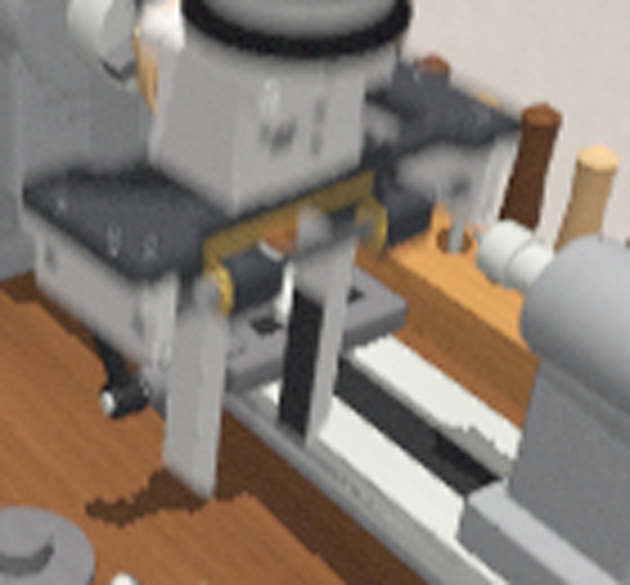

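{"fn": "send_rows", "kwargs": {"commands": [[[0.01,0.006,0],0.01],[[0.03,0.018,0],0.02],[[0.06,0.036,0],0.03],[[0.095,0.057,0],0.04],[[0.13,0.079,0],0.05],[[0.165,0.101,0],0.06],[[0.2,0.122,0],0.063],[[0.23,0.14,0],0.063]], "hand": 1}}

```text
clock: 15.12
eef_pos: [519.4, -37.1, 317.1]
eef_rot: [3.141, -0.0, 1.571]
wrist_force: [0.3, -0.4, 0.7]
finger_gap: 0.7
```

Run:
```python
from h import *
go([564,42,300],1.571)
```

```text
at [519.4167 -37.132  317.0599] [ 3.1409 -0.      1.5712] t 15.1167
shift [0.0791 0.0446 0.0171] turn 0.00024651251432494803
```

{"fn": "send_rows", "kwargs": {"commands": [[[0.025,0.014,0.005],0],[[0.048,0.027,0.01],0],[[0.066,0.037,0.014],0],[[0.076,0.043,0.017],0],[[0.079,0.0445,0.017],0],[[0.079,0.0445,0.017],0],[[0.079,0.0445,0.017],0],[[0.079,0.0445,0.017],0]]}}

```text
clock: 15.78
eef_pos: [563.1, 38.3, 300.0]
eef_rot: [3.141, 0.0, 1.57]
wrist_force: [1.3, -0.2, 0.5]
finger_gap: 0.2
```

Run:
```python
from h import *
import cv2
go([564,42,132],1.571)
im=manip.camera("side")[:,:,::-1]; x0,y0,x1,y1=(230,80,370,220)
cv2.imwrite(f"pics/side6.png",cv2.resize(im[y0:y1,x0:x1],None,fx=4.2,fy=4.2,interpolation=cv2.INTER_CUBIC))
```

```text
at [563.0964  38.3446 300.0497] [3.1408 0.0001 1.5697] t 15.7833
shift [0.0037 0.0008 0.168 ] turn -0.0013318839204723432
```

View pics/side6.png

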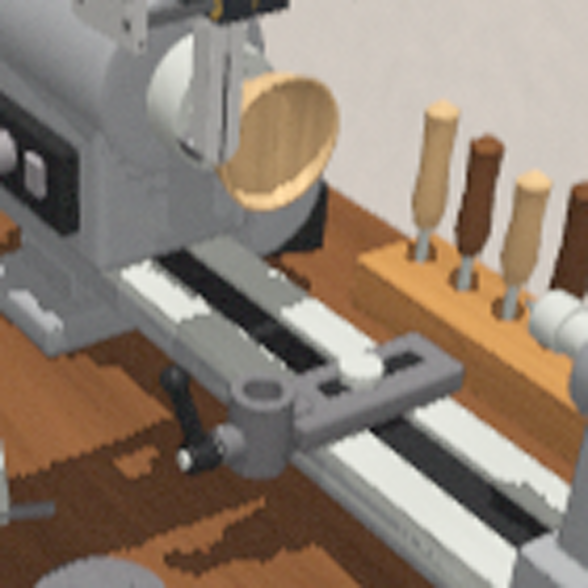

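Run:
```python
from h import *
print(onz("side",(230+264/4.2-.4,80+393/4.2-.4),147))
go([564,42,132],1.571)
```

```text
[578.3185 -13.0736 147.    ]
at [563.0928  38.4082 300.0164] [3.1408 0.0001 1.5697] t 15.8333
shift [0.0036 0.0008 0.168 ] turn -0.0013476453236624941
```

{"fn": "send_rows", "kwargs": {"commands": [[[0.002,0,0.01],0],[[0.003,0,0.03],0],[[0.003,0,0.055],0],[[0.003,0,0.085],0],[[0.003,0,0.115],0],[[0.003,0,0.14],0],[[0.003,0,0.158],0],[[0.003,0,0.167],0]]}}

```text
clock: 16.5
eef_pos: [561.9, 42.0, 129.5]
eef_rot: [-3.138, 0.0, 1.57]
wrist_force: [-0.5, -0.8, -0.2]
finger_gap: 0.7
```

{"fn": "send_rows", "kwargs": {"commands": [[[-0.003,0,0],0],[[-0.006,0,0],0],[[-0.009,0,0],0],[[-0.012,0,0],0],[[-0.016,0,0],0],[[-0.02,0,0],0],[[-0.024,0,0],0],[[-0.028,0,0],0]]}}

```text
clock: 17.17
eef_pos: [563.7, 15.2, 133.1]
eef_rot: [3.14, -0.002, 1.571]
wrist_force: [0.5, 9.9, 1.9]
finger_gap: 0.2
```

{"fn": "send_rows", "kwargs": {"commands": [[[-0.006,0,0],0],[[-0.014,0,0],0],[[-0.022,0,0],0],[[-0.03,0,0],0],[[-0.038,0,0],0],[[-0.046,0,0],0],[[-0.054,0,0],0],[[-0.06,0,0],0]]}}

```text
clock: 17.83
eef_pos: [563.7, -45.1, 133.1]
eef_rot: [3.14, -0.002, 1.571]
wrist_force: [1.0, 10.0, 2.3]
finger_gap: 0.3
```

{"fn": "send_rows", "kwargs": {"commands": [[[-0.006,0,0],0],[[-0.014,0,0],0],[[-0.022,0,0],0],[[-0.03,0,0],0],[[-0.038,0,0],0],[[-0.046,0,0],0],[[-0.054,0,0],0],[[-0.06,0,0],0]]}}

```text
clock: 18.5
eef_pos: [563.7, -105.2, 133.1]
eef_rot: [3.14, -0.002, 1.571]
wrist_force: [1.5, 10.1, 3.1]
finger_gap: 0.7
```

Run:
```python
from h import *
import cv2
go([564,42,132],1.571); print(manip.read_state()["wrist_force"])
for n in("side","top"):
    im=manip.camera(n)[:,:,::-1]; x0,y0,x1,y1=(270,100,430,260) if n=="side" else (250,40,410,160)
    cv2.imwrite(f"pics/{n}7.png",cv2.resize(im[y0:y1,x0:x1],None,fx=3.7,fy=3.7,interpolation=cv2.INTER_CUBIC))
```

```text
at [ 563.6557 -105.1533  133.0522] [ 3.1404 -0.0019  1.5712] t 18.5
shift [0.1472 0.0004 0.0013] turn 0.0001764089592573015
[ 1.5314 10.1151  3.126 ]
```

View pics/side7.png

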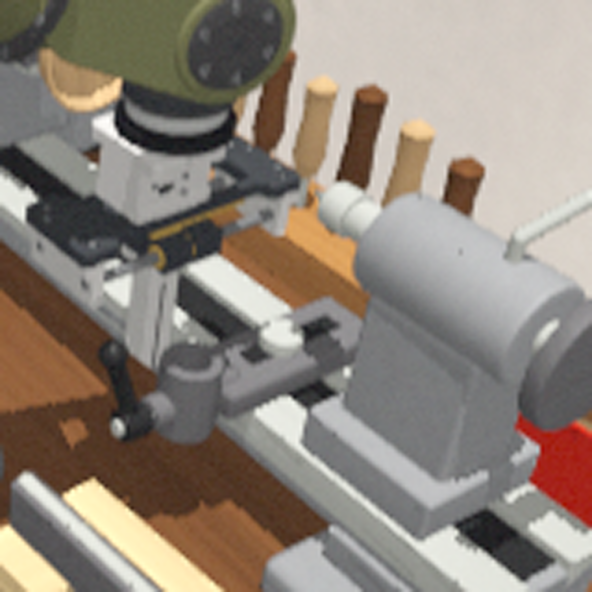

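View pics/top7.png

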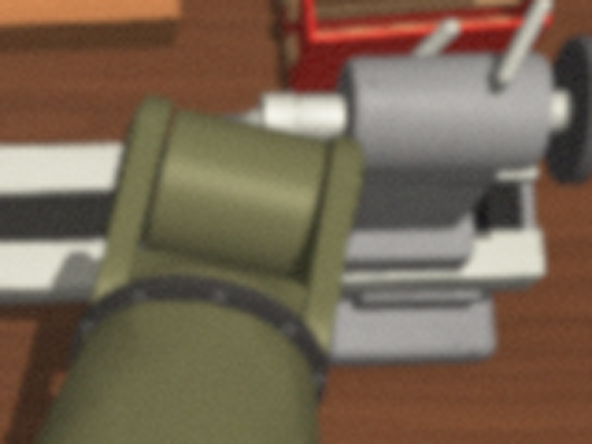

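Run:
```python
from h import *
S=lambda x,y,z:onz("side",(270+x/3.7-.4,100+y/3.7-.4),z)
for p in [(300,185),(303,205),(285,235)]:
    for z in (230,250,270): print(p,S(*p,z))
print("quill tip", [tri((250+245/3.7-.4,40+120/3.7-.4),(270+a/3.7-.4,100+b/3.7-.4)) for a,b in [(318,195),(325,200)]])
print(proj("top",[652,-142,230]))
```

```text
(300, 185) [697.214 -97.818 230.   ]
(300, 185) [ 671.6725 -120.0535  250.    ]
(300, 185) [ 646.131  -142.2891  270.    ]
(303, 205) [ 680.5996 -118.2928  230.    ]
(303, 205) [ 655.7143 -139.7196  250.    ]
(303, 205) [ 630.8291 -161.1465  270.    ]
(285, 235) [ 644.1421 -139.5485  230.    ]
(285, 235) [ 620.6969 -160.1358  250.    ]
(285, 235) [ 597.2517 -180.7231  270.    ]
quill tip [array([ 672.7291, -137.6552,  251.6956]), array([ 676.5302, -139.3218,  246.7438])]
[316.3807  84.8489]
```

{"fn": "send_rows", "kwargs": {"commands": [[[-0.004,0,0],0],[[-0.009,0,0],0],[[-0.014,0,0],0],[[-0.018,0,0],0],[[-0.022,0,0],0],[[-0.026,0,0],0],[[-0.029,0,0],0],[[-0.03,0,0],0]]}}

```text
clock: 19.27
eef_pos: [563.5, -134.9, 132.9]
eef_rot: [3.141, -0.002, 1.571]
wrist_force: [-0.1, 10.6, 3.5]
finger_gap: 0.4
```

{"fn": "send_rows", "kwargs": {"commands": [[[-0.001,0,0],0],[[-0.002,0,0],0],[[-0.003,0,0],0],[[-0.004,0,0],0],[[-0.005,0,0],0],[[-0.006,0,0],0],[[-0.007,0,0],0],[[-0.008,0,0],0]]}}

```text
clock: 19.93
eef_pos: [563.5, -142.5, 132.9]
eef_rot: [3.141, -0.002, 1.571]
wrist_force: [-0.3, 10.1, 4.0]
finger_gap: 0.7
```

Run:
```python
from h import *
import cv2
go([564,42,132],1.571); print(manip.read_state()["wrist_force"])
im=manip.camera("side")[:,:,::-1]; x0,y0,x1,y1=(270,100,430,260)
cv2.imwrite("pics/side8.png",cv2.resize(im[y0:y1,x0:x1],None,fx=3.7,fy=3.7,interpolation=cv2.INTER_CUBIC))
```

```text
at [ 563.4824 -142.5234  132.8679] [ 3.1411 -0.0017  1.5715] t 19.9333
shift [0.1845 0.0006 0.0012] turn 0.0004918073385082877
[-0.3336 10.1415  3.9738]
```

View pics/side8.png

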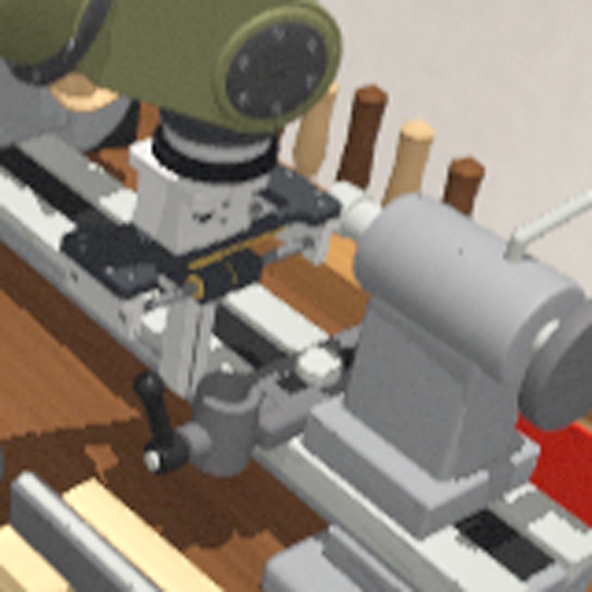

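The banjo's arm is close to the tailstock foot, with a small gap near (300,430). I'll creep on until the force rises.

{"fn": "send_rows", "kwargs": {"commands": [[[-0.001,0,0],0],[[-0.002,0,0],0],[[-0.003,0,0],0],[[-0.004,0,0],0],[[-0.005,0,0],0],[[-0.006,0,0],0],[[-0.007,0,0],0],[[-0.008,0,0],0]]}}

```text
clock: 20.65
eef_pos: [563.5, -146.4, 132.9]
eef_rot: [-3.141, -0.009, 1.573]
wrist_force: [-2.2, 42.3, 10.7]
finger_gap: 0.2
```

{"fn": "send_rows", "kwargs": {"commands": [[[-0.0005,0,0],0],[[-0.001,0,0],0],[[-0.0015,0,0],0],[[-0.002,0,0],0],[[-0.0025,0,0],0],[[-0.003,0,0],0],[[-0.0035,0,0],0],[[-0.004,0,0],0]]}}

```text
clock: 21.32
eef_pos: [563.6, -146.9, 132.9]
eef_rot: [-3.14, -0.014, 1.575]
wrist_force: [-3.8, 62.3, 15.7]
finger_gap: 0.6
```

Run:
```python
from h import *
import cv2
go([564,42,132],1.571); print(manip.read_state()["wrist_force"])
im=manip.camera("side")[:,:,::-1]; x0,y0,x1,y1=(290,180,380,250)
cv2.imwrite("pics/side9.png",cv2.resize(im[y0:y1,x0:x1],None,fx=6.5,fy=6.5,interpolation=cv2.INTER_CUBIC))
```

```text
at [ 563.6044 -146.9463  132.9408] [-3.1404 -0.0138  1.575 ] t 21.3167
shift [0.1889 0.0012 0.0035] turn 0.004018904409069268
[-3.8221 62.3477 15.6903]
```

View pics/side9.png

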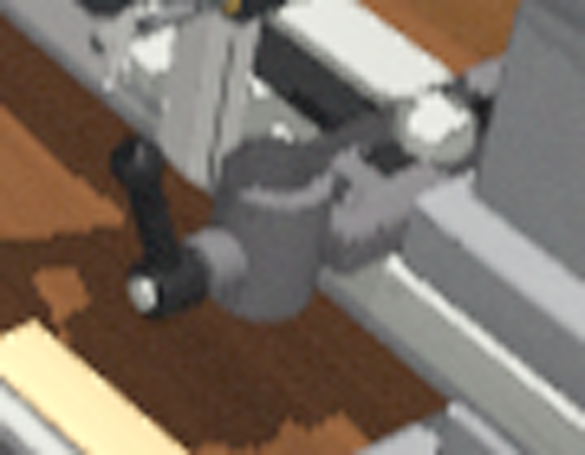

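The fingers stalled at 62 N, and the view shows the banjo's foot against the tailstock foot at about (415,230). I'll back off and check.

{"fn": "send_rows", "kwargs": {"commands": [[[0.006,0,0],0],[[0.014,0,0],0],[[0.025,0,0],0],[[0.035,0,0],0],[[0.04,0,-0.02],0],[[0.04,0,-0.055],0],[[0.04,0,-0.09],0],[[0.04,0,-0.125],0]]}}

```text
clock: 22.03
eef_pos: [563.0, -115.3, 259.0]
eef_rot: [-3.141, 0.0, 1.571]
wrist_force: [0.7, -0.1, -0.1]
finger_gap: 0.6
```

{"fn": "send_rows", "kwargs": {"commands": [[[0.01,-0.01,-0.02],0],[[0.03,-0.03,-0.04],0],[[0.06,-0.05,-0.05],0],[[0.09,-0.07,-0.05],0],[[0.12,-0.09,-0.05],0],[[0.15,-0.1,-0.05],0],[[0.17,-0.1,-0.05],0],[[0.18,-0.1,-0.05],0]]}}

```text
clock: 22.7
eef_pos: [462.7, 66.3, 307.9]
eef_rot: [3.14, -0.0, 1.572]
wrist_force: [-0.0, -0.9, -0.5]
finger_gap: -0.0
```

Run:
```python
from h import *
import cv2
go([564,42,132],1.571)
for n in("side","top"):
    im=manip.camera(n)[:,:,::-1]; x0,y0,x1,y1=(230,160,430,350) if n=="side" else (250,30,460,230)
    cv2.imwrite(f"pics/{n}10.png",im)
    cv2.imwrite(f"pics/{n}10c.png",cv2.resize(im[y0:y1,x0:x1],None,fx=3,fy=3,interpolation=cv2.INTER_CUBIC))
```

```text
at [462.7267  66.3324 307.9336] [ 3.1404 -0.      1.5722] t 22.7
shift [-0.0245  0.101   0.1761] turn 0.001246160030992094
```

View pics/side10c.png

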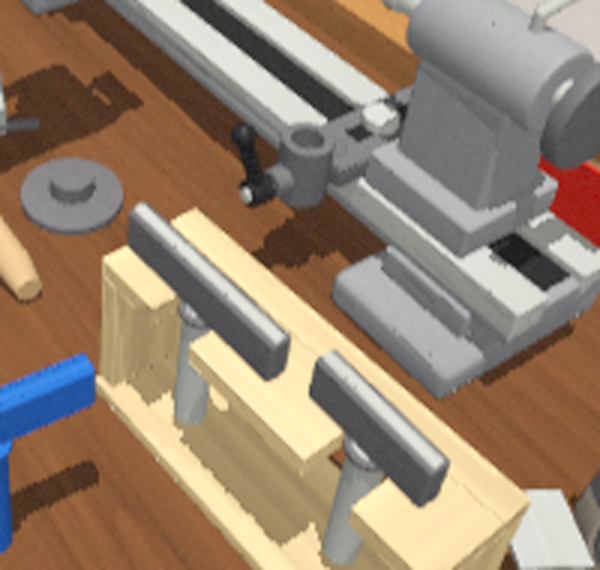

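View pics/top10c.png

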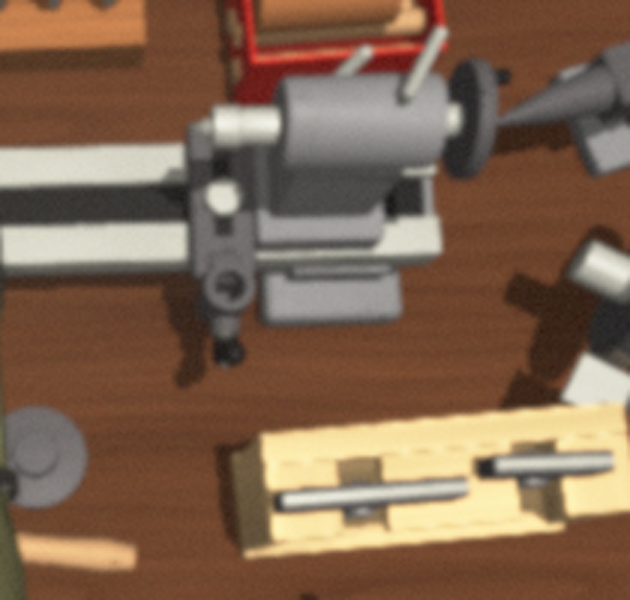

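Run:
```python
from h import *
T=lambda x,y,z:onz("top",(250+x/3-.4,30+y/3-.4),z)
S=lambda x,y,z:onz("side",(230+x/3-.4,160+y/3-.4),z)
a,b=T(276,501,188),T(467,487,188); print("rest top",a,b,(a+b)/2)
a,b=(S(133,212,188)+S(150,203,188))/2,(S(272,350,188)+S(289,338,188))/2; print("rest side",a,b,(a+b)/2)
print("mouth",T(229,286,147),S(307,138,147), "tailstock foot edge ~z110", T(258,245,110))
```

```text
rest top [ 387.9313 -198.4346  188.    ] [ 396.5032 -349.368   188.    ] [ 392.2172 -273.9013  188.    ]
rest side [ 390.5931 -206.4381  188.    ] [ 395.7501 -352.3173  188.    ] [ 393.1716 -279.3777  188.    ]
mouth [ 578.5466 -175.3659  147.    ] [ 579.2174 -175.92    147.    ] tailstock foot edge ~z110 [ 627.1254 -209.1532  110.    ]
```

Run:
```python
from cell import manip
print(manip.sign_off())
```

```text
the job is handed in; nothing more can be done
None
```

The rest hangs in the rack's empty slot, the banjo is up against the tailstock, and I never touched the clamp lever. I handed the job in at about 22.8 s; no verdict was reported.

- **Trying the rest:** I gripped it and pulled gently. It peaked at about 11 N, with some side load from the grip, then rose at about 7 N, which is its own weight. It was free, so I left the lever alone.
- **Hanging it:** I drew it straight up, lowered it into the slot until it touched the board (wrist force reversed at the expected height), and released it. The last pictures show it hanging in the slot, with its centre at about x = 393, y = -274 to -279 mm. The slot's middle is at about x = 394, y = -279 mm. The two views disagree by about 5 mm in y, but both are inside the 12 mm tolerance.
- **Moving the banjo:** I pushed it with closed fingers at about 10 N until it stalled against the tailstock. The last pushes went on to 62 N before I backed off. Both cameras show the foot at the tailstock: socket at y ≈ -176 mm, and an estimated gap of about 5 mm, at most.
- **Bystanders:** the ones in view in the last pictures look unmoved. I did not measure them.

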